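# Lay the breakfast tray

### The job

Lay the breakfast tray: put the loose lid on top of the lidless food jar, stand the salt shaker between the food jar and the yoghurt pot, the honey jar in front of the food jar (on the robot's side), and the pepper mill in front of the yoghurt pot. Each of these three stands upright, centred on its inlaid disc of the tray, and the lid lies flat and centred on the jar's mouth. Leave the food jar, the yoghurt pot, the kitchen timer and the mandarin where they stand.

Things in the scene. Friction and masses are not known exactly. Their poses are not given: they have to be found in the camera images.
- tray: Fixed wooden tray, 240 (x) by 360 mm (y). Origin: underside centre; x to its back (away from robot), y to its left, z up. Floor 12 mm above origin, rim (8 wide) to 18, brass end handles to 32. Six flush inlaid discs, 76 mm wide: back row at x=+52, front row at x=-52 mm, each at y=+105, 0, -105. Jar and pot stand on the outer back discs; the front middle disc stays empty.
- food_jar: Squat lilac food jar without its lid, mouth closed by a flat white inner seal just level with the rim, 97 mm wide at its belly, 65 mm high, loose, 0.26 kg, on one outer disc of the tray's back row. Origin: underside centre, z up. The lid rests flat on rim and seal, its underside 65 mm above this origin. Not to be moved.
- yoghurt_pot: Yoghurt pot, 72 mm wide, 71 mm high, widest at the top, loose, on the other outer disc of the tray's back row. Origin: underside centre, z up. Not to be moved.
- jar_lid: Round lilac lid of the food jar, ribbed skirt, 70 mm across, 27 mm high, 0.06 kg, lying mouth down on the worktop right of the tray. Origin: underside centre, z up. It just rests on the jar; it does not screw or snap.
- honey_jar: Short honey jar with a flat screw cap, 58 mm (its x) by 62 mm (its y), 86 mm high, about 0.36 kg, standing on the worktop right of the tray. Origin: underside centre, z up.
- salt_shaker: Slim salt shaker with a domed, perforated top, 44 mm across up to 70 mm height, then 34 mm, 90 mm high in all, 0.1 kg, standing on the worktop right of the tray. Origin: underside centre, z up.
- pepper_mill: Tall turned wooden pepper mill, 170 mm high, 58 mm across, a head 48 mm across from 123 to 159 mm with a small knob on top, 0.18 kg, standing on the worktop left of the tray. Origin: underside centre, z up.
- timer: Round low kitchen timer with a ribbed dial, 69 mm across, 44 mm high, on the worktop right of the tray among the task's things. Origin: underside centre. A bystander: leave it alone.
- mandarin: A mandarin, about 61 mm across, 50 mm high, on the worktop left of the tray near the pepper mill. Origin: underside centre at the start. A bystander: leave it alone.
Mind the look-alikes: they are no part of the job. Of the things like the salt_shaker, leave any that is purple; of the rest the smaller one is meant.

How it is judged:
By the outcome, as a careful person would: the job done as asked, in the order asked, and still so for the second after the job is handed in, with the robot touching nothing.
It also fails if it takes over 128 s, if anything falls off the work surface, if the arm or the gripper's body presses on something with over 40 N, if the wrist force passes 120 N, or if a joint passes its speed limit or range.

### The arm

A 7-joint arm with a two-finger parallel gripper is mounted at the origin on a cart in front of the work surface, level with it; the furniture and walls round the work are solid. World frame = base frame: x ahead of the robot, y to its left, z up, the work surface at z = 0. Lengths are in m, angles in degrees, forces in N, time in s.
With the tool pointing down it reaches from about 0.4 to 0.85 m from the base axis. Payload 10.4 kg.
Tool frame: the origin (TCP) lies at the centre of the arm's flange, where the gripper is bolted on; the fingertips stand 182 mm ahead of it and the grasp point (between the pads) lies 164 mm ahead of it (r.tips_ahead is the distance from the TCP to the fingertips, in m); z points along the fingers, y is the line along which they close (so a half turn about z gives the same grasp; the last joint's range is limited). The gripper opens to 87 mm and grips with 3 to 60 N. Pads are 19 mm wide; open, the fingers measure 117 mm over their backs; the gripper's body (75 mm by 190 mm) begins 51 mm behind the grasp point.
Start: joints at [-71.54, 19.034, -3.707, 83.658, 1.238, 77.344, -5.071], TCP at [0.211, 0.588, 0.405] pointing down, gripper open.
Joint ranges: [-148.97, 148.97], [-28.65, 121.19], [-84.17, 76.75], [9.2, 138.47], [-72.65, 252.65], [3.7, 117.97], [-149.18, 149.18]. Speed limits (degrees/s): [127.2, 127.2, 159.86, 159.86, 180, 180, 180].

### API

Orientations are given as a 3x3 rotation matrix whose columns are the frame's x, y, z axes.
In Python, from rig import r gives the robot as it stands.
- The arm moves only by the tool drive_tool, never from a script. Its argument "targets" is a list of rows, each a list of 2 entries, a list of its own where there are three numbers: the shift along the tool's x, y, z scaled (see below), then the turn about the tool's z scaled (see below). A call has 1 to 10 rows; each row shifts and turns the commanded pose from where the row before left it, along the tool's axes as they then stand; what a row does not reach is not made up. The controller multiplies each number of a shift by 250 mm and each number of a turn by pi rad. A row lasts 1/12 s, in which the tool goes at most 41.7 mm and 7.16 degrees, less where a joint would pass 70% of its speed; a pose out of reach is approached as far as the arm can. A call with a number of a shift or a turn outside -1 to 1 is refused whole. A call with a gripper value outside its range is refused whole. "claw" is the opening, from 0 (shut) to 1 (fully open), set as the call begins (left out, the last holds). The fingers move at their own pace and stop on an object; "squeeze" is the grip in N (left out, the last holds). Time passes only in rows, so rows that do not move let the fingers close. It gives the time, the measured TCP pose, the force, the opening and the grip force at its end, in the units of the state.
- r.get_obs(): the state, without advancing time (a new reading comes with each control period).
- r.read_camera(name): name is "side" or "top" or "wrist"; returns a dict with "color" (480x640x3 uint8, red, green, blue), "depth" (480x640 float32, m along the optical axis (not along the pixel's ray), 0 where there is no reading), "vfov" (degrees; the focal length in pixels is half the picture's height over the tangent of half this angle, whatever the lens; pixels are square), "cx", "cy" (the principal point, pixels), "dist_coeffs" ([k1, k2, p1, p2, k3] as OpenCV has them; the pictures are not rectified), "world_from_camera" (4x4, takes a point from camera to world coordinates). Camera axes: x right, y down, z forward; pixel columns grow to the right and rows downward; lengths in m; the calibration is good to about 2 mm. A picture is of the moment at which its call begins.
- r.finish_job(): hands the job in; it is judged then, once.
The state is a dict: "clock": time; "q": joint angles; "dq": joint speeds; "tau": joint torques, N m; "eef_pos": TCP position; "orientation": TCP orientation; "ft_force": force on the tool from outside, world axes, zero at the start; "torque": the same for the moment, N m; "grip_width": opening from 0.0 (shut) to 1.0 (fully open); "grip_force": force on a finger pad.
Only numpy, scipy, OpenCV 4.12 (cv2) and the standard library are available. Lean on these libraries where they do the work, as an engineer would, in place of code of your own. Each camera call takes 0.05 s, during which the arm holds its last target. There are 200 camera calls.

## Working session

There is one attempt and no reset: what is moved stays moved. The work goes in short steps, Python scripts to look and compute and a tool call to move; the robot and the scene stay as the last step left them, time stands still between calls to the robot, and variables do not carry over. Pictures are saved under pics/ and viewed, at most 14 in all, crops included, and the job is handed in when it is done.

Besides the shell and the picture viewer there is one more tool, called after "Request:" as name([rows], argument=value, ...), one row to a line, values as JSON. drive_tool: Moves the arm, as the interface text tells. Shifts and turns lie within -1 to 1; 1 stands for 250 mm of shift or pi rad of turn. Its arguments: {"type":"object","properties":{"targets":{"type":"array","items":{"type":"array"}},"claw":{"type":"number"},"squeeze":{"type":"number"}},"required":["targets"]}

```bash
ls; mkdir -p pics
cat > h.py <<'E'
import numpy as np, cv2
from rig import r
def cap(n):
    c=r.read_camera(n); np.savez('%s.npz'%n,**c); return c
def load(n): return dict(np.load('%s.npz'%n))
def K(c):
    f=240/np.tan(np.radians(float(c['vfov']))/2)
    return np.array([[f,0,float(c['cx'])],[0,f,float(c['cy'])],[0,0,1]])
def cloud(c):
    h,w=c['depth'].shape
    u,v=np.meshgrid(np.arange(w),np.arange(h))
    p=cv2.undistortPoints(np.stack([u,v],-1).reshape(-1,1,2).astype(np.float64),K(c),np.array(c['dist_coeffs'],float)).reshape(h,w,2)
    d=c['depth'][...,None].astype(float)
    P=np.concatenate([p*d,d],-1); T=np.array(c['world_from_camera'])
    P=P@T[:3,:3].T+T[:3,3]; P[c['depth']<=0]=np.nan
    return P
E
python3 - <<'E'
from h import *
print(r.get_obs())
for n in ['top','side']:
    c=cap(n); cv2.imwrite('pics/%s0.png'%n,c['color'][...,::-1]); print(n,c['vfov'],c['dist_coeffs'],np.round(c['world_from_camera'],3))
E
```

```text
pics
{'clock': 0.0, 'q': array([-71.53732904,  19.06917676,  -3.70587484,  83.70575857,
         1.23869369,  77.34297305,  -5.07063118]), 'dq': array([-0.01151739,  0.04049663,  0.06232711,  0.05993309,  0.08981223,
       -0.00544717, -0.02559547]), 'tau': array([ 1.49914060e-03, -6.23245454e+01,  2.57772335e-02, -3.89903355e+01,
       -6.12032181e-02,  3.96142085e-02,  1.57899531e-04]), 'eef_pos': array([0.21123787, 0.58807813, 0.40398627]), 'orientation': array([[-9.41133774e-01,  3.38034138e-01, -3.75166070e-04],
       [ 3.38034334e-01,  9.41132868e-01, -1.30933947e-03],
       [-8.95203185e-05, -1.35908261e-03, -9.99999072e-01]]), 'ft_force': array([0.70042356, 0.19369175, 0.66820757]), 'torque': array([ 0.01604656, -0.00168104, -0.03303901]), 'grip_force': 0.0, 'grip_width': 1.0010161846699757}
top 52.44881217583689 [0.01242416 0.         0.         0.         0.        ] [[-0.004 -0.995  0.099  0.384]
 [-1.     0.006  0.019 -0.056]
 [-0.019 -0.099 -0.995  1.229]
 [ 0.     0.     0.     1.   ]]
side 51.08642477368745 [-0.05843823  0.          0.          0.          0.        ] [[ 0.943 -0.192  0.273  0.158]
 [-0.333 -0.594  0.732 -0.913]
 [ 0.022 -0.781 -0.624  0.799]
 [ 0.     0.     0.     1.   ]]
```

View pics/top0.png

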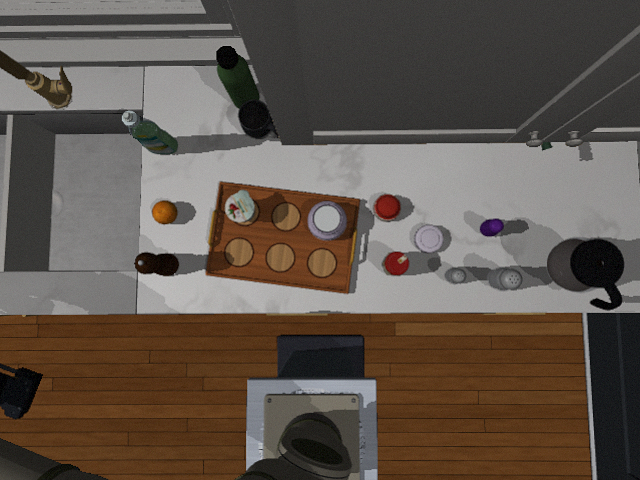

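View pics/side0.png

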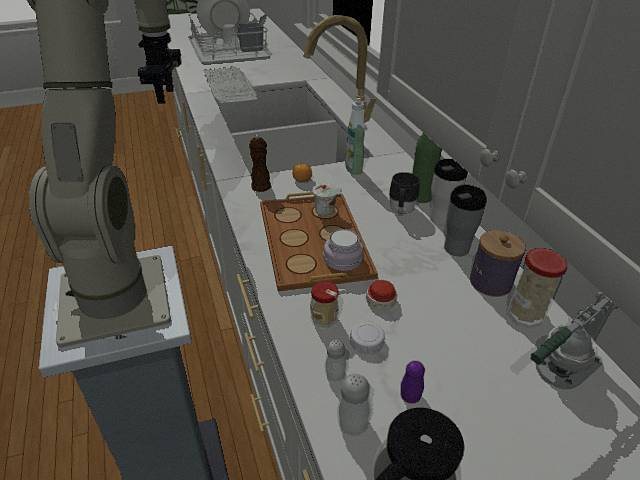

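Run:
```python
from h import *
c=load('top');P=cloud(c)
def f(u0,u1,v0,v1,zlo,zhi,name):
    q=P[v0:v1,u0:u1].reshape(-1,3);q=q[(q[:,2]>zlo)&(q[:,2]<zhi)]
    if len(q)<6: print(name,'none',len(q));return
    (x,y),rad=cv2.minEnclosingCircle(q[:,:2].astype(np.float32))
    print(name,len(q),'circ',round(x,4),round(y,4),round(rad,4),'mean',q[:,:2].mean(0).round(4),'zmax',q[:,2].max().round(4))
f(410,448,220,257,.018,.05,'lid')
f(440,472,262,288,.08,.2,'saltA');f(440,472,262,288,.055,.2,'saltA low')
f(490,526,262,295,.09,.2,'saltB')
f(478,508,215,240,.06,.2,'purple')
f(380,412,248,280,.077,.2,'honey')
f(372,404,190,222,.03,.2,'timer')
f(130,182,248,280,.12,.2,'pepper head');f(130,182,248,280,.16,.2,'knob');f(130,182,248,280,.005,.06,'pepper low')
f(148,182,196,228,.02,.2,'mandarin')
f(303,352,198,243,.062,.09,'jar top');f(303,352,198,243,.03,.09,'jar all')
f(222,262,185,226,.072,.1,'pot top')
f(450,620,230,310,.1,.4,'kettle')
for u,v in [(300,100),(450,60),(250,100),(150,130),(600,250),(220,225),(352,250)]: print((u,v),P[v,u].round(3))
S=cloud(load('side')); 
# discs by color: print tray pixels
img=c['color'].astype(int); hsv=cv2.cvtColor(c['color'],cv2.COLOR_RGB2HSV)
for u,v in [(280,258),(240,252),(322,264),(285,217),(262,258),(300,240)]: print((u,v),hsv[v,u],P[v,u].round(4))
s=load('side')['color']
a=cv2.resize(c['color'][210:300,440:530],(540,540),interpolation=cv2.INTER_CUBIC)
cv2.imwrite('pics/c1.png',cv2.resize(s[325:445,310:440],(650,600),interpolation=cv2.INTER_CUBIC)[...,::-1])
cv2.imwrite('pics/c2.png',cv2.resize(c['color'][175:300,200:365],(792,600),interpolation=cv2.INTER_CUBIC)[...,::-1])
```

```text
lid 613 circ 0.4956 -0.2938 0.0354 mean [ 0.4952 -0.2934] zmax 0.0339
saltA 139 circ 0.4037 -0.3483 0.0158 mean [ 0.4034 -0.348 ] zmax 0.0931
saltA low 204 circ 0.4032 -0.3496 0.0175 mean [ 0.403  -0.3463] zmax 0.0931
saltB 383 circ 0.3931 -0.4597 0.0248 mean [ 0.3923 -0.4552] zmax 0.129
purple 192 circ 0.5204 -0.4403 0.0171 mean [ 0.5193 -0.4373] zmax 0.0953
honey 461 circ 0.4324 -0.2054 0.0284 mean [ 0.4323 -0.2049] zmax 0.0928
timer 417 circ 0.5747 -0.1913 0.0319 mean [ 0.5728 -0.1901] zmax 0.0492
pepper head 450 circ 0.4327 0.3669 0.0261 mean [0.432  0.3607] zmax 0.1737
knob 36 circ 0.4359 0.3656 0.0117 mean [0.4339 0.3651] zmax 0.1737
pepper low 264 circ 0.435 0.3841 0.0591 mean [0.4332 0.3481] zmax 0.0599
mandarin 480 circ 0.5657 0.367 0.0307 mean [0.563  0.3616] zmax 0.0552
jar top 687 circ 0.5392 -0.0393 0.0383 mean [ 0.5401 -0.0394] zmax 0.0834
jar all 1146 circ 0.5401 -0.0393 0.0487 mean [ 0.5368 -0.0399] zmax 0.0834
pot top 716 circ 0.572 0.1674 0.0398 mean [0.5695 0.1681] zmax 0.0896
kettle 3825 circ 0.3925 -0.5576 0.122 mean [ 0.4148 -0.5908] zmax 0.1907
(300, 100) [ 0.626 -0.013  0.606]
(450, 60) [ 0.632 -0.188  0.703]
(250, 100) [0.825 0.142 0.096]
(150, 130) [0.731 0.355 0.164]
(600, 250) [ 0.453 -0.621  0.185]
(220, 225) [0.532 0.229 0.014]
(352, 250) [ 0.466 -0.102  0.031]
(280, 258) [ 15 131 125] [0.4478 0.0765 0.0178]
(240, 252) [ 15 141 123] [0.4638 0.1779 0.011 ]
(322, 264) [ 17 130 129] [ 0.4325 -0.028   0.0137]
(285, 217) [ 15 139 108] [0.5515 0.065  0.0125]
(262, 258) [ 13 191 120] [0.4484 0.1224 0.0114]
(300, 240) [ 13 178 106] [0.4933 0.0272 0.0095]
```

View pics/c1.png

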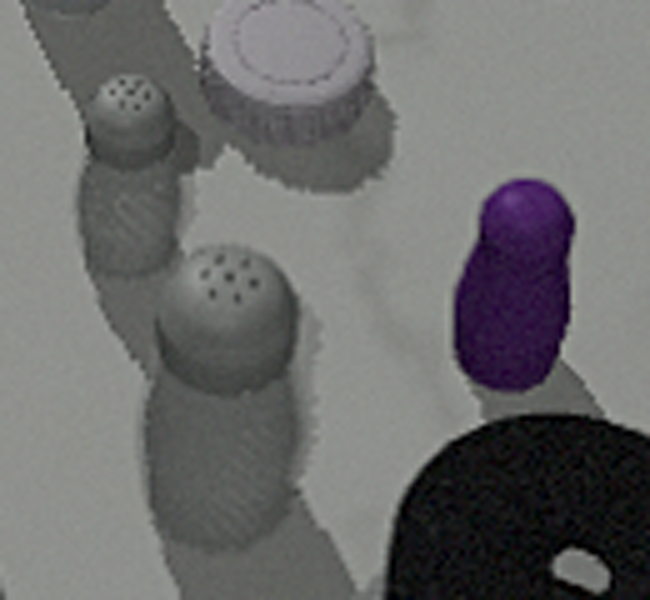

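View pics/c2.png

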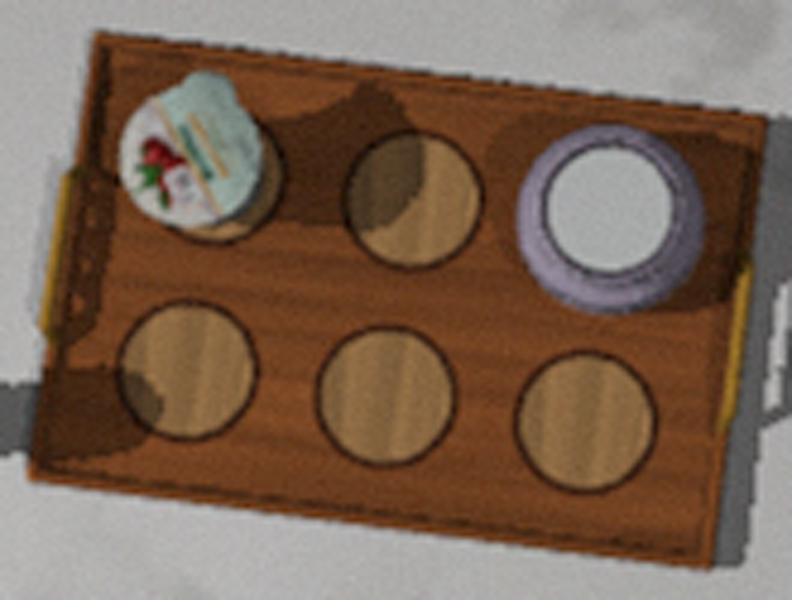

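Run:
```python
from h import *
from scipy.optimize import least_squares
c=load('top');T=c['world_from_camera']
def ray(uv,z):
    p=cv2.undistortPoints(np.array(uv,float).reshape(-1,1,2),K(c),c['dist_coeffs'])[:,0]
    d=np.c_[p,np.ones(len(p))]@T[:3,:3].T; return T[:3,3]+d*((z-T[2,3])/d[:,2])[:,None]
g=cv2.resize(c['color'],None,fx=4,fy=4,interpolation=cv2.INTER_CUBIC)
lab=cv2.cvtColor(g,cv2.COLOR_RGB2HSV)
tr=[(239.2,251.9),(280.4,257.7),(322.1,262.9),(286.3,216.7)]; loc=np.array([[-.052,.105],[-.052,0],[-.052,-.105],[.052,0]])
C=[]
for u,v in tr:
    m=((lab[...,1]<162)&(lab[...,0]>11)).astype(np.uint8); w=np.zeros_like(m); cv2.circle(w,(int(u*4+1.5),int(v*4+1.5)),62,1,-1); m&=w
    m=cv2.morphologyEx(m,cv2.MORPH_CLOSE,np.ones((9,9)));m=cv2.morphologyEx(m,cv2.MORPH_OPEN,np.ones((15,15)))
    h=max(cv2.findContours(m,0,1)[0],key=cv2.contourArea); (e,ax,_)=cv2.fitEllipse(cv2.convexHull(h)); e=((e[0]-1.5)/4,(e[1]-1.5)/4)
    X=ray([e],.012)[0,:2]; C.append(X); print('disc',np.round(e,2),np.array(ax).round(1)/4,X.round(4))
C=np.array(C)
fun=lambda p:((np.array([[np.cos(p[2]),-np.sin(p[2])],[np.sin(p[2]),np.cos(p[2])]])@loc.T).T+p[:2]-C).ravel()
s=least_squares(fun,[.5,.07,0]);p=s.x;R=np.array([[np.cos(p[2]),-np.sin(p[2])],[np.sin(p[2]),np.cos(p[2])]])
print('tray',p[:2].round(4),np.degrees(p[2]).round(2),'res mm',(s.fun*1000).round(1))
L=np.array([[-.052,.105],[-.052,0],[-.052,-.105],[.052,.105],[.052,0],[.052,-.105]]);print((L@R.T+p[:2]).round(4))
# cross-check of heights/objects with both cams
for n in ['top','side']:
    P=cloud(load(n)).reshape(-1,3)
    def f(cx,cy,zlo,zhi,rr,name):
        q=P[(np.hypot(P[:,0]-cx,P[:,1]-cy)<rr)&(P[:,2]>zlo)&(P[:,2]<zhi)]
        if len(q)>5:print(n,name,len(q),'med z',np.median(q[:,2]).round(4),'ext',q.min(0).round(4),q.max(0).round(4),'mid',((np.percentile(q,2,axis=0)+np.percentile(q,98,axis=0))/2)[:2].round(4))
    f(.4956,-.2938,.02,.05,.045,'lid');f(.403,-.348,.04,.12,.04,'salt');f(.432,-.205,.075,.12,.05,'honey');f(.434,.362,.12,.2,.05,'pepper');f(.54,-.039,.06,.09,.042,'jar')
    f(.45,-.27,-.05,.012,.02,'table')
    q=P[(P[:,2]>.3)&(abs(P[:,1])<.5)&(P[:,0]>.3)];print('high minx',np.percentile(q[:,0],[0,1,5]).round(3) if len(q) else 0)
c1=load('side');print()
```

```text
disc [238.59 251.77] [27.925 28.3  ] [0.4643 0.1813]
disc [280.01 257.08] [28.075 28.275] [0.4504 0.0771]
disc [321.59 262.52] [28.25  28.325] [ 0.4363 -0.027 ]
disc [285.5  216.27] [27.725 28.1  ] [0.5534 0.0637]
tray [0.5019 0.0704] -7.6 res mm [-0.1  0.  -0.1  0.1  0.2  0.1  0.  -0.2]
[[ 0.4642  0.1813]
 [ 0.4503  0.0772]
 [ 0.4365 -0.0268]
 [ 0.5673  0.1676]
 [ 0.5534  0.0635]
 [ 0.5395 -0.0406]]
top lid 603 med z 0.0257 ext [ 0.4629 -0.3283  0.02  ] [ 0.5303 -0.2591  0.0339] mid [ 0.4952 -0.294 ]
top salt 254 med z 0.0818 ext [ 0.3842 -0.3666  0.04  ] [ 0.4227 -0.3304  0.0931] mid [ 0.4034 -0.3477]
top honey 465 med z 0.0861 ext [ 0.4055 -0.2335  0.0754] [ 0.4596 -0.1777  0.0928] mid [ 0.4324 -0.2048]
top pepper 450 med z 0.1515 ext [0.4071 0.342  0.12  ] [0.4567 0.3911 0.1737] mid [0.4319 0.3637]
top jar 694 med z 0.0763 ext [ 0.5036 -0.0753  0.0605] [ 0.5767 -0.0029  0.0834] mid [ 0.5397 -0.0394]
top table 202 med z 0.0003 ext [ 0.4318 -0.2892 -0.0061] [ 0.4696 -0.2512  0.0118] mid [ 0.4496 -0.2696]
high minx [0.602 0.625 0.625]
side lid 694 med z 0.0252 ext [ 0.4574 -0.3301  0.02  ] [ 0.5262 -0.2615  0.0295] mid [ 0.4917 -0.2971]
side salt 501 med z 0.071 ext [ 0.3808 -0.3736  0.04  ] [ 0.4193 -0.3394  0.0905] mid [ 0.3985 -0.357 ]
side honey 484 med z 0.0855 ext [ 0.4015 -0.2353  0.0752] [ 0.456  -0.1777  0.0894] mid [ 0.4283 -0.2082]
side pepper 264 med z 0.1438 ext [0.4043 0.3349 0.12  ] [0.454  0.3797 0.17  ] mid [0.4281 0.3536]
side jar 602 med z 0.0754 ext [ 0.4997 -0.0804  0.06  ] [ 0.5737 -0.0055  0.0799] mid [ 0.536  -0.0442]
side table 168 med z -0.0003 ext [ 0.4311 -0.2889 -0.0034] [ 0.467  -0.2522  0.0118] mid [ 0.4491 -0.2703]
high minx [0.6   0.607 0.623]
```

Smaller grey shaker at crop (130,170) [top px (457,275)] is the one meant; the larger grey (228,400) [top (508,278)] and the purple (515,290) [top (492,227)] are look-alikes. The tray crop shows four free discs; pot on the back left, jar on the back right.

```bash
cat >> h.py <<'E'
def plan(xyz,n,yaw=None):
    "constant row (tool shift, turn) taking the measured pose to xyz with tool y along yaw deg (mod 180)"
    o=r.get_obs();R=o['orientation'];p=o['eef_pos'];cur=np.degrees(np.arctan2(R[1,1],R[0,1]))
    dy=0 if yaw is None else (yaw-cur+90)%180-90
    t=-np.radians(dy)/n   # tool z is down
    A=np.zeros((3,3))
    for i in range(n):
        c,s=np.cos(i*t),np.sin(i*t); A+=R@np.array([[c,-s,0],[s,c,0],[0,0,1]])
    v=np.linalg.solve(A,np.array(xyz)-p)
    print('clock',round(o['clock'],2),'pos',p.round(4),'yaw',round(cur,2),'F',o['ft_force'].round(1),'w',round(o['grip_width']*87,1),'gf',round(o['grip_force'],1))
    print(n,'rows of',(v/.25).round(4).tolist(),round(t/np.pi,5),'mm/row',round(np.linalg.norm(v)*1000,1),'deg',round(np.degrees(t),2))
E
python3 -c "
from h import *
plan([.494,-.295,.36],30,-10)"
```

```text
clock 0.1 pos [0.2112 0.5881 0.4041] yaw 70.24 F [ 0.6 -0.   0.4] w 87.2 gf 0.0
30 rows of [-0.1305, -0.0318, 0.006] 0.01486 mm/row 33.6 deg 2.67
```

Request:
drive_tool([
  [[-0.1305, -0.032, 0.006], 0.0149],
  [[-0.1305, -0.032, 0.006], 0.0149],
  [[-0.1305, -0.032, 0.006], 0.0149],
  [[-0.1305, -0.032, 0.006], 0.0149],
  [[-0.1305, -0.032, 0.006], 0.0149],
  [[-0.1305, -0.032, 0.006], 0.0149],
  [[-0.1305, -0.032, 0.006], 0.0149],
  [[-0.1305, -0.032, 0.006], 0.0149],
  [[-0.1305, -0.032, 0.006], 0.0149],
  [[-0.1305, -0.032, 0.006], 0.0149],
], claw=1, squeeze=15)

```text
clock: 0.93
eef_pos: [0.445, 0.3489, 0.3893]
orientation: [[-0.686, 0.728, -0.0], [0.728, 0.686, -0.0], [0.0, -0.0, -1.0]]
ft_force: [0.3, 1.2, -0.8]
grip_width: 1.0
grip_force: 0.0
```

Request:
drive_tool([
  [[-0.1305, -0.032, 0.006], 0.0149],
  [[-0.1305, -0.032, 0.006], 0.0149],
  [[-0.1305, -0.032, 0.006], 0.0149],
  [[-0.1305, -0.032, 0.006], 0.0149],
  [[-0.1305, -0.032, 0.006], 0.0149],
  [[-0.1305, -0.032, 0.006], 0.0149],
  [[-0.1305, -0.032, 0.006], 0.0149],
  [[-0.1305, -0.032, 0.006], 0.0149],
  [[-0.1305, -0.032, 0.006], 0.0149],
  [[-0.1305, -0.032, 0.006], 0.0149],
])

```text
clock: 1.77
eef_pos: [0.5447, 0.0314, 0.3744]
orientation: [[-0.284, 0.959, -0.0], [0.959, 0.284, -0.0], [0.0, -0.0, -1.0]]
ft_force: [-1.0, 0.1, -0.5]
grip_width: 1.001
grip_force: 0.0
```

Request:
drive_tool([
  [[-0.1305, -0.032, 0.006], 0.0149],
  [[-0.1305, -0.032, 0.006], 0.0149],
  [[-0.1305, -0.032, 0.006], 0.0149],
  [[-0.1305, -0.032, 0.006], 0.0149],
  [[-0.1305, -0.032, 0.006], 0.0149],
  [[-0.1305, -0.032, 0.006], 0.0149],
  [[-0.1305, -0.032, 0.006], 0.0149],
  [[-0.1305, -0.032, 0.006], 0.0149],
  [[-0.1305, -0.032, 0.006], 0.0149],
  [[-0.1305, -0.032, 0.006], 0.0149],
])

```text
clock: 2.6
eef_pos: [0.4906, -0.2969, 0.3594]
orientation: [[0.179, 0.984, -0.0], [0.984, -0.179, 0.0], [0.0, -0.0, -1.0]]
ft_force: [0.5, -0.5, -0.5]
grip_width: 0.997
grip_force: 0.0
```

Run:
```python
from h import *
plan([.494,-.295,.26],5,-10)
c=cap('wrist');cv2.imwrite('pics/w0.png',c['color'][...,::-1]); print(np.round(c['world_from_camera'],3),c['vfov'],c['dist_coeffs'])
```

```text
clock 2.6 pos [ 0.4906 -0.2969  0.3594] yaw -10.33 F [ 0.5 -0.5 -0.5] w 86.7 gf 0.0
5 rows of [0.002, 0.0025, 0.0795] -0.00037 mm/row 19.9 deg -0.07
[[ 0.984 -0.171 -0.051  0.505]
 [-0.179 -0.943 -0.282 -0.219]
 [ 0.     0.286 -0.958  0.34 ]
 [ 0.     0.     0.     1.   ]] 65.14940264883951 [0.02805683 0.         0.         0.         0.        ]
```

View pics/w0.png

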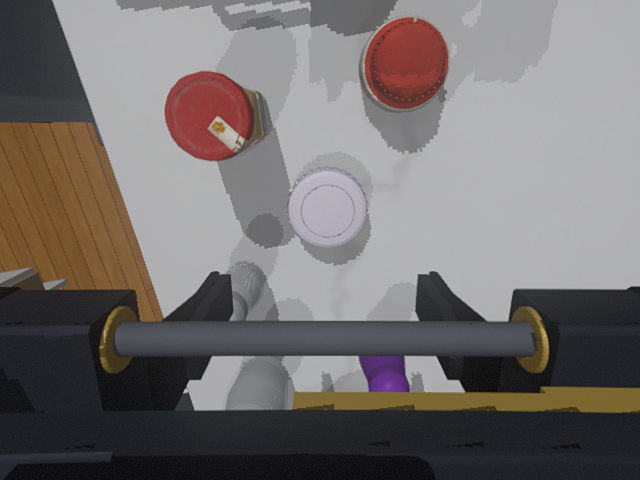

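The wrist view shows the lid at (328,208) between the fingers (tips at about u=222 and 428), honey jar at (210,115), timer at (405,63), small shaker at (243,285).

```bash
cat >> h.py <<'E'
def blob(P,cx,cy,zlo,zhi,rr,name=''):
    Q=P.reshape(-1,3);q=Q[(np.hypot(Q[:,0]-cx,Q[:,1]-cy)<rr)&(Q[:,2]>zlo)&(Q[:,2]<zhi)]
    if len(q)<8: print(name,'few');return
    m=(np.percentile(q,1,axis=0)+np.percentile(q,99,axis=0))/2;e=np.percentile(q,99,axis=0)-np.percentile(q,1,axis=0)
    (x,y),rad=cv2.minEnclosingCircle(q[:,:2].astype(np.float32))
    print(name,len(q),'mid',m[:2].round(4),'ext',e[:2].round(4),'circ',round(x,4),round(y,4),round(rad,4),'medz',np.median(q[:,2]).round(4))
E
python3 - <<'E'
from h import *
P=cloud(load('wrist'))
blob(P,.4935,-.2955,.021,.04,.045,'lid');blob(P,.4935,-.2955,.01,.04,.045,'lid');blob(P,.43,-.207,.078,.12,.045,'honey');blob(P,.401,-.352,.06,.12,.04,'salt');blob(P,.575,-.192,.03,.06,.045,'timer');blob(P,.45,-.26,-.02,.01,.01,'table')
E
```

```text
lid 4810 mid [ 0.4947 -0.2925] ext [0.0636 0.0636] circ 0.4953 -0.2929 0.0349 medz 0.0266
lid 5018 mid [ 0.4949 -0.292 ] ext [0.0646 0.0648] circ 0.4945 -0.2932 0.0359 medz 0.0265
honey 6305 mid [ 0.4327 -0.205 ] ext [0.0523 0.0516] circ 0.4322 -0.2049 0.0284 medz 0.0866
salt 490 mid [ 0.4142 -0.3452] ext [0.0094 0.0215] circ 0.4122 -0.3465 0.0129 medz 0.0761
timer 4720 mid [ 0.5728 -0.1915] ext [0.0499 0.0504] circ 0.5746 -0.1916 0.0286 medz 0.0433
table 381 mid [ 0.4499 -0.2602] ext [0.0185 0.0185] circ 0.4499 -0.26 0.01 medz 0.0007
```

```bash
python3 -c "
from h import *
plan([.495,-.293,.188],10,-10)"
```

```text
clock 2.65 pos [ 0.4866 -0.3034  0.3595] yaw -10.98 F [-5.9 -5.1 -0.2] w 87.1 gf 0.0
10 rows of [0.0049, 0.0026, 0.0686] -0.00054 mm/row 17.2 deg -0.1
```

Request:
drive_tool([
  [[0, 0, 0.06], 0],
  [[0, 0, 0], 0],
  [[0, 0, 0], 0],
  [[0, 0, 0], 0],
  [[0, 0, 0], 0],
])

```text
clock: 3.07
eef_pos: [0.4917, -0.2949, 0.3452]
orientation: [[0.176, 0.984, 0.001], [0.984, -0.176, 0.0], [0.0, 0.001, -1.0]]
ft_force: [-0.2, 0.1, -0.0]
grip_width: 1.0
grip_force: 0.0
```

```bash
python3 -c "
from h import *
plan([.495,-.293,.188],10,-10)"
```

```text
clock 3.07 pos [ 0.4917 -0.2949  0.3452] yaw -10.14 F [-0.2  0.1 -0. ] w 87.0 gf 0.0
10 rows of [0.001, 0.0011, 0.0629] -8e-05 mm/row 15.7 deg -0.01
```

Request:
drive_tool([
  [[0.002, 0.002, 0.07], 0],
  [[0.002, 0.002, 0.07], 0],
  [[0.002, 0.002, 0.07], 0],
  [[0.002, 0.002, 0.07], 0],
  [[0.002, 0.003, 0.07], 0],
  [[0, 0, 0.07], 0],
  [[0, 0, 0.05], 0],
  [[0, 0, 0], 0],
  [[0, 0, 0], 0],
  [[0, 0, 0], 0],
])

```text
clock: 3.9
eef_pos: [0.4948, -0.2938, 0.2283]
orientation: [[0.177, 0.984, 0.001], [0.984, -0.177, -0.001], [-0.0, 0.001, -1.0]]
ft_force: [-0.5, 0.3, -0.3]
grip_width: 1.003
grip_force: 0.0
```

```bash
python3 -c "
from h import *
plan([.495,-.293,.188],4,-10)"
```

```text
clock 3.9 pos [ 0.4948 -0.2938  0.2283] yaw -10.21 F [-0.5  0.3 -0.3] w 87.3 gf 0.0
4 rows of [0.0008, 0.0, 0.0403] -0.00029 mm/row 10.1 deg -0.05
```

Request:
drive_tool([
  [[0.002, 0, 0.04], 0],
  [[0.001, 0, 0.04], 0],
  [[0, 0, 0.04], 0],
  [[0, 0, 0.04], 0],
  [[0, 0, 0], 0],
  [[0, 0, 0], 0],
  [[0, 0, 0], 0],
])

```text
clock: 4.48
eef_pos: [0.4945, -0.293, 0.1873]
orientation: [[0.178, 0.984, -0.0], [0.984, -0.178, -0.0], [-0.0, -0.0, -1.0]]
ft_force: [1.3, 0.1, 0.2]
grip_width: 1.001
grip_force: 0.0
```

Request:
drive_tool([
  [[0, 0, 0], 0],
  [[0, 0, 0], 0],
  [[0, 0, 0], 0],
  [[0, 0, 0], 0],
  [[0, 0, 0], 0],
  [[0, 0, 0], 0],
  [[0, 0, 0], 0],
  [[0, 0, 0], 0],
], claw=0.6, squeeze=12)

```text
clock: 5.15
eef_pos: [0.4946, -0.2928, 0.1874]
orientation: [[0.177, 0.984, 0.0], [0.984, -0.177, 0.0], [0.0, 0.0, -1.0]]
ft_force: [-0.6, 0.3, 2.9]
grip_width: 0.777
grip_force: 12.1
```

Request:
drive_tool([
  [[0, 0, -0.04], 0],
  [[0, 0, -0.08], 0],
  [[0, 0, -0.1], 0],
  [[0, 0, -0.1], 0],
  [[0, 0, -0.1], 0],
  [[0, 0, -0.1], 0],
  [[0, 0, -0.05], 0],
  [[0, 0, 0], 0],
  [[0, 0, 0], 0],
  [[0, 0, 0], 0],
])

```text
clock: 5.98
eef_pos: [0.4942, -0.2924, 0.3283]
orientation: [[0.177, 0.984, -0.002], [0.984, -0.177, 0.001], [0.001, -0.002, -1.0]]
ft_force: [0.5, 0.2, -0.9]
grip_width: 0.776
grip_force: 12.0
```

```bash
python3 -c "
from h import *
plan([.5396,-.0396,.32],10,-7.6)"
```

```text
clock 5.98 pos [ 0.4942 -0.2924  0.3283] yaw -10.21 F [ 0.5  0.2 -0.9] w 67.5 gf 12.0
10 rows of [0.1027, 0.0021, 0.0034] -0.00145 mm/row 25.7 deg -0.26
```

Request:
drive_tool([
  [[0.06, 0.002, 0.003], -0.0015],
  [[0.1, 0.002, 0.003], -0.0015],
  [[0.13, 0.002, 0.003], -0.0015],
  [[0.13, 0.002, 0.003], -0.0015],
  [[0.13, 0.002, 0.003], -0.0015],
  [[0.13, 0.002, 0.003], -0.0015],
  [[0.13, 0.002, 0.003], -0.0015],
  [[0.1, 0.002, 0.003], -0.0015],
  [[0.07, 0.002, 0.003], -0.0015],
  [[0.047, 0.003, 0.007], -0.0015],
])

```text
clock: 6.82
eef_pos: [0.54, -0.0375, 0.3197]
orientation: [[0.128, 0.992, -0.002], [0.992, -0.128, 0.0], [-0.0, -0.002, -1.0]]
ft_force: [-0.4, 0.2, -1.4]
grip_width: 0.777
grip_force: 12.0
```

Request:
drive_tool([
  [[0, 0, 0], 0],
  [[0, 0, 0], 0],
  [[0, 0, 0], 0],
  [[0, 0, 0], 0],
])

```text
clock: 7.15
eef_pos: [0.5399, -0.0418, 0.3211]
orientation: [[0.133, 0.991, -0.0], [0.991, -0.133, -0.0], [-0.001, -0.0, -1.0]]
ft_force: [0.8, -0.6, -1.7]
grip_width: 0.777
grip_force: 12.0
```

Run:
```python
from h import *
plan([.5396,-.0396,.28],4,-7.6)
c=cap('wrist');cv2.imwrite('pics/w1.png',c['color'][...,::-1]);P=cloud(c)
blob(P,.5396,-.0396,.135,.175,.05,'lid held')
for z in (.05,.06): blob(P,.5396,-.0396,z,.085,.06,'jar')
c=cap('top');P=cloud(c);blob(P,.5396,-.0396,.145,.175,.034,'lid held top');blob(P,.5396,-.0396,.03,.085,.06,'jar')
```

```text
clock 7.15 pos [ 0.5399 -0.0418  0.3211] yaw -7.66 F [ 0.8 -0.6 -1.7] w 67.6 gf 12.0
4 rows of [0.0022, -0.0005, 0.0411] -9e-05 mm/row 10.3 deg -0.02
lid held 17435 mid [ 0.542  -0.0404] ext [0.0822 0.065 ] circ 0.5418 -0.031 0.0459 medz 0.16
jar 6110 mid [ 0.5396 -0.0224] ext [0.0885 0.0542] circ 0.5394 -0.0395 0.0468 medz 0.0627
jar 3143 mid [ 0.5401 -0.0217] ext [0.0695 0.036 ] circ 0.5394 -0.0383 0.0372 medz 0.077
lid held top few
jar few
```

View pics/w1.png

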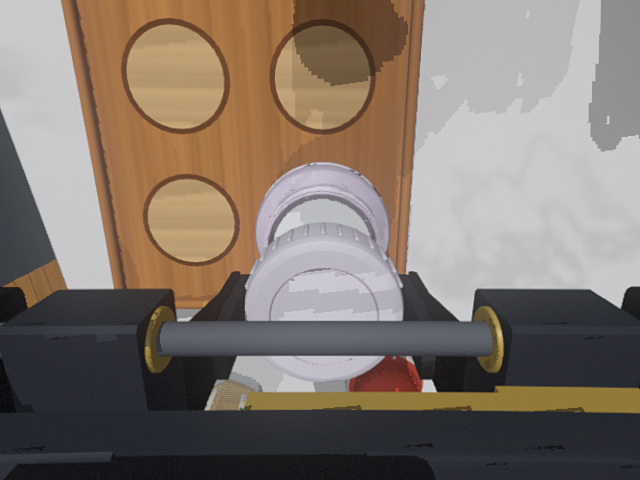

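The wrist view shows the lid held level at (325,300), behind it the jar mouth at (322,225).

Run:
```python
from h import *
c=load('wrist');P=cloud(c);o=r.get_obs();print(o['eef_pos'].round(4))
m=c['color'].min(-1)>110; P[~m]=np.nan
blob(P,.54,-.041,.152,.175,.045,'lid'); blob(P,.54,-.041,.140,.150,.045,'skirt')
blob(P,.54,-.041,.07,.085,.045,'rim')
```

```text
[ 0.54   -0.0414  0.3213]
lid 13726 mid [ 0.5411 -0.0409] ext [0.0625 0.0649] circ 0.5453 -0.0399 0.0396 medz 0.1601
skirt 875 mid [ 0.5419 -0.0212] ext [0.0674 0.029 ] circ 0.546 -0.0318 0.0386 medz 0.1453
rim 2781 mid [ 0.54   -0.0215] ext [0.0696 0.0345] circ 0.5393 -0.039 0.0372 medz 0.0771
```

```bash
python3 -c "
from h import *
plan([.5387,-.0398,.270],5,-7.6)"
```

```text
clock 7.25 pos [ 0.54   -0.0414  0.3213] yaw -7.63 F [ 0.4  0.9 -1.2] w 67.8 gf 12.0
5 rows of [0.0011, -0.0012, 0.041] -3e-05 mm/row 10.3 deg -0.01
```

Request:
drive_tool([
  [[0.0015, -0.0015, 0.04], 0],
  [[0.0015, -0.0015, 0.04], 0],
  [[0.001, -0.001, 0.04], 0],
  [[0.001, -0.001, 0.04], 0],
  [[0.001, -0.001, 0.04], 0],
  [[0, 0, 0], 0],
  [[0, 0, 0], 0],
  [[0, 0, 0], 0],
  [[0, 0, 0], 0],
])

```text
clock: 8.0
eef_pos: [0.5391, -0.0385, 0.2717]
orientation: [[0.131, 0.991, 0.001], [0.991, -0.131, 0.0], [0.0, 0.001, -1.0]]
ft_force: [0.1, -0.2, -2.0]
grip_width: 0.777
grip_force: 12.0
```

```bash
python3 -c "
from h import *
plan([.5387,-.0398,.265],3,-7.6)"
```

```text
clock 8.0 pos [ 0.5391 -0.0385  0.2717] yaw -7.52 F [ 0.1 -0.2 -2. ] w 67.6 gf 12.0
3 rows of [-0.0018, -0.0003, 0.009] 0.00015 mm/row 2.3 deg 0.03
```

Request:
drive_tool([
  [[-0.002, 0, 0.01], 0],
  [[-0.001, 0, 0.009], 0],
  [[-0.001, 0, 0.008], 0],
  [[0, 0, 0], 0],
  [[0, 0, 0], 0],
  [[0, 0, 0], 0],
  [[0, 0, 0], 0],
])

```text
clock: 8.58
eef_pos: [0.5387, -0.0394, 0.2645]
orientation: [[0.131, 0.991, 0.0], [0.991, -0.131, 0.0], [0.0, 0.0, -1.0]]
ft_force: [0.2, -0.5, -0.3]
grip_width: 0.782
grip_force: 12.0
```

Request:
drive_tool([
  [[0, 0, 0], 0],
  [[0, 0, 0], 0],
  [[0, 0, 0], 0],
  [[0, 0, 0], 0],
  [[0, 0, 0], 0],
  [[0, 0, 0], 0],
], claw=1)

```text
clock: 9.08
eef_pos: [0.5387, -0.0394, 0.2645]
orientation: [[0.131, 0.991, 0.0], [0.991, -0.131, 0.0], [0.0, 0.0, -1.0]]
ft_force: [0.0, -0.1, -0.4]
grip_width: 0.996
grip_force: 0.0
```

Request:
drive_tool([
  [[0, 0, -0.02], 0],
  [[0, 0, -0.04], 0],
  [[0, 0, -0.08], 0],
  [[0, 0, -0.08], 0],
  [[0, 0, -0.08], 0],
  [[-0.08, 0, -0.08], 0],
  [[-0.12, 0, -0.04], 0],
  [[-0.12, 0, 0], 0],
  [[-0.12, 0, 0], 0],
  [[-0.12, 0, 0], 0],
])

```text
clock: 9.92
eef_pos: [0.52, -0.1797, 0.3709]
orientation: [[0.131, 0.991, 0.002], [0.991, -0.131, 0.0], [0.0, 0.002, -1.0]]
ft_force: [0.7, 0.7, -0.6]
grip_width: 1.002
grip_force: 0.0
```

Run:
```python
from h import *
c=cap('wrist');P=cloud(c);P[~(c['color'].min(-1)>110)]=np.nan
blob(P,.54,-.04,.096,.12,.05,'lid w');blob(P,.54,-.04,.09,.12,.05,'lid w');blob(P,.54,-.04,.03,.065,.06,'jar w')
plan([.4032,-.348,.30],10,60)
cv2.imwrite('pics/w2.png',c['color'][...,::-1])
```

```text
lid w 6527 mid [ 0.5385 -0.0527] ext [0.0638 0.0379] circ 0.5391 -0.0408 0.0357 medz 0.1033
lid w 6549 mid [ 0.5384 -0.0526] ext [0.0643 0.0379] circ 0.5393 -0.0408 0.036 medz 0.1033
jar w 1269 mid [ 0.5389 -0.0512] ext [0.092  0.0636] circ 0.539 -0.0416 0.0476 medz 0.054
clock 9.97 pos [ 0.5182 -0.186   0.3711] yaw -7.89 F [-3.7 -5.3  0.6] w 87.0 gf 0.0
10 rows of [-0.0445, -0.0715, 0.0285] -0.03772 mm/row 22.2 deg -6.79
```

View pics/w2.png

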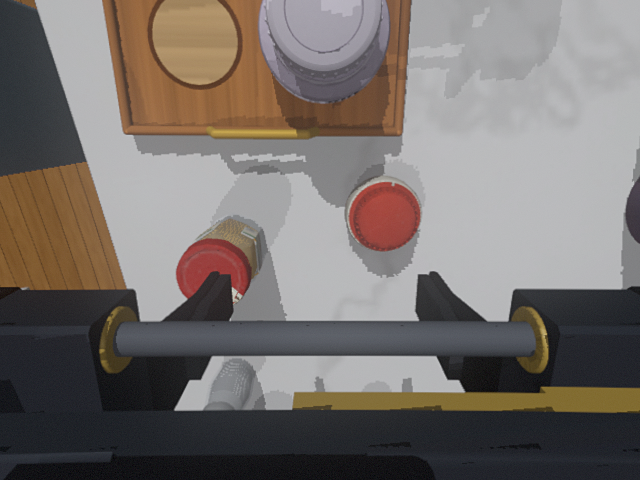

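Request:
drive_tool([
  [[0, 0, 0], 0],
  [[0, 0, 0], 0],
  [[0, 0, 0], 0],
])

```text
clock: 10.22
eef_pos: [0.5207, -0.1771, 0.3698]
orientation: [[0.129, 0.992, 0.0], [0.992, -0.129, 0.001], [0.001, 0.0, -1.0]]
ft_force: [-0.4, 0.7, -0.6]
grip_width: 1.002
grip_force: 0.0
```

```bash
python3 -c "
from h import *
plan([.4034,-.348,.30],8,-7.6)"
```

```text
clock 10.22 pos [ 0.5207 -0.1771  0.3698] yaw -7.44 F [-0.4  0.7 -0.6] w 87.2 gf 0.0
8 rows of [-0.0924, -0.047, 0.0348] 0.00011 mm/row 27.3 deg 0.02
```

Request:
drive_tool([
  [[-0.0924, -0.047, 0.035], 0],
  [[-0.0924, -0.047, 0.035], 0],
  [[-0.0924, -0.047, 0.035], 0],
  [[-0.0924, -0.047, 0.035], 0],
  [[-0.0924, -0.047, 0.035], 0],
  [[-0.0924, -0.047, 0.035], 0],
  [[-0.0924, -0.047, 0.035], 0],
  [[-0.0924, -0.047, 0.035], 0],
  [[0, 0, 0], 0],
  [[0, 0, 0], 0],
])

```text
clock: 11.05
eef_pos: [0.4028, -0.3491, 0.2992]
orientation: [[0.132, 0.991, -0.001], [0.991, -0.132, 0.001], [0.0, -0.001, -1.0]]
ft_force: [1.1, -0.6, -0.2]
grip_width: 0.997
grip_force: 0.0
```

Request:
drive_tool([
  [[0, 0, 0], 0],
  [[0, 0, 0], 0],
])

```text
clock: 11.22
eef_pos: [0.4044, -0.3478, 0.2997]
orientation: [[0.128, 0.992, 0.001], [0.992, -0.128, 0.0], [0.0, 0.001, -1.0]]
ft_force: [0.5, 0.8, 0.6]
grip_width: 0.997
grip_force: 0.0
```

Run:
```python
from h import *
plan([.4034,-.348,.216],6,-7.6)
c=cap('wrist');P=cloud(c)
blob(P,.4034,-.348,.078,.11,.035,'salt')
```

```text
clock 11.22 pos [ 0.4044 -0.3478  0.2997] yaw -7.36 F [0.5 0.8 0.6] w 86.7 gf 0.0
6 rows of [-0.0003, -0.0007, 0.0558] 0.00023 mm/row 14.0 deg 0.04
salt 2542 mid [ 0.4017 -0.3473] ext [0.0315 0.0294] circ 0.4016 -0.3483 0.0172 medz 0.0868
```

Position confirmed; descend and grip.

Request:
drive_tool([
  [[0, -0.002, 0.056], 0],
  [[0, -0.002, 0.056], 0],
  [[0, -0.001, 0.056], 0],
  [[0, 0, 0.056], 0],
  [[0, 0, 0.056], 0],
  [[0, 0, 0.056], 0],
  [[0, 0, 0], 0],
  [[0, 0, 0], 0],
  [[0, 0, 0], 0],
])

```text
clock: 12.02
eef_pos: [0.4024, -0.3488, 0.2163]
orientation: [[0.13, 0.992, 0.001], [0.992, -0.13, -0.0], [-0.0, 0.001, -1.0]]
ft_force: [0.5, 0.6, 0.5]
grip_width: 0.996
grip_force: 0.0
```

Request:
drive_tool([
  [[0, 0, 0], 0],
  [[0, 0, 0], 0],
  [[0, 0, 0], 0],
  [[0, 0, 0], 0],
  [[0, 0, 0], 0],
  [[0, 0, 0], 0],
  [[0, 0, 0], 0],
  [[0, 0, 0], 0],
  [[0, 0, 0], 0],
  [[0, 0, 0], 0],
], claw=0.3, squeeze=15)

```text
clock: 12.85
eef_pos: [0.4018, -0.349, 0.2154]
orientation: [[0.131, 0.991, 0.0], [0.991, -0.131, 0.0], [0.0, 0.0, -1.0]]
ft_force: [0.4, -0.2, -0.6]
grip_width: 0.454
grip_force: 14.8
```

Request:
drive_tool([
  [[0, 0, -0.04], 0],
  [[0, 0, -0.08], 0],
  [[0, 0, -0.1], 0],
  [[0, 0, -0.1], 0],
  [[0, 0, -0.1], 0],
  [[0, 0, -0.1], 0],
  [[0, 0, -0.06], 0],
  [[0, 0, 0], 0],
  [[0, 0, 0], 0],
  [[0, 0, 0], 0],
])

```text
clock: 13.68
eef_pos: [0.4015, -0.3487, 0.3598]
orientation: [[0.131, 0.991, -0.001], [0.991, -0.131, 0.001], [0.001, -0.001, -1.0]]
ft_force: [-0.1, -0.1, -1.8]
grip_width: 0.455
grip_force: 14.7
```

```bash
python3 -c "
from h import *
plan([.5532,.0627,.36],16,-7.6)"
```

```text
clock 13.68 pos [ 0.4015 -0.3487  0.3598] yaw -7.51 F [-0.1 -0.1 -1.8] w 39.6 gf 14.7
16 rows of [0.1069, 0.0241, -0.0] 3e-05 mm/row 27.4 deg 0.01
```

Request:
drive_tool([
  [[0.06, 0.0135, 0], 0],
  [[0.1069, 0.0241, 0], 0],
  [[0.1069, 0.0241, 0], 0],
  [[0.1069, 0.0241, 0], 0],
  [[0.1069, 0.0241, 0], 0],
  [[0.1069, 0.0241, 0], 0],
  [[0.1069, 0.0241, 0], 0],
  [[0.1069, 0.0241, 0], 0],
  [[0.1069, 0.0241, 0], 0],
  [[0.1069, 0.0241, 0], 0],
])

```text
clock: 14.52
eef_pos: [0.4922, -0.1018, 0.3593]
orientation: [[0.131, 0.991, -0.002], [0.991, -0.131, 0.0], [-0.0, -0.002, -1.0]]
ft_force: [0.7, -0.8, -0.8]
grip_width: 0.456
grip_force: 14.7
```

Request:
drive_tool([
  [[0.1069, 0.0241, 0], 0],
  [[0.1069, 0.0241, 0], 0],
  [[0.1069, 0.0241, 0], 0],
  [[0.1069, 0.0241, 0], 0],
  [[0.1069, 0.0241, 0], 0],
  [[0.1069, 0.0241, 0], 0],
  [[0.0469, 0.0106, 0], 0],
  [[0, 0, 0], 0],
  [[0, 0, 0], 0],
  [[0, 0, 0], 0],
])

```text
clock: 15.35
eef_pos: [0.553, 0.0608, 0.3599]
orientation: [[0.133, 0.991, -0.001], [0.991, -0.133, -0.001], [-0.001, -0.001, -1.0]]
ft_force: [-0.6, -0.8, -1.4]
grip_width: 0.458
grip_force: 14.7
```

Request:
drive_tool([
  [[0, 0, 0], 0],
  [[0, 0, 0], 0],
  [[0, 0, 0], 0],
])

```text
clock: 15.6
eef_pos: [0.5532, 0.0615, 0.3606]
orientation: [[0.132, 0.991, 0.0], [0.991, -0.132, 0.0], [0.0, 0.0, -1.0]]
ft_force: [-0.5, -0.2, -0.6]
grip_width: 0.454
grip_force: 14.7
```

Run:
```python
from h import *
plan([.5532,.0627,.24],8,-7.6)
c=cap('wrist');P=cloud(c)
blob(P,.5532,.063,.223,.26,.04,'salt held')
```

```text
clock 15.6 pos [0.5532 0.0615 0.3606] yaw -7.59 F [-0.5 -0.2 -0.6] w 39.5 gf 14.7
8 rows of [0.0006, -0.0001, 0.0603] 1e-05 mm/row 15.1 deg 0.0
salt held 6060 mid [0.5547 0.0706] ext [0.0525 0.0404] circ 0.5554 0.0728 0.0333 medz 0.2336
```

Request:
drive_tool([
  [[0.001, 0, 0.06], 0],
  [[0.001, 0, 0.06], 0],
  [[0.001, 0, 0.06], 0],
  [[0.001, 0, 0.06], 0],
  [[0, 0, 0.06], 0],
  [[0, 0, 0.06], 0],
  [[0, 0, 0.06], 0],
  [[0, 0, 0.06], 0],
  [[0, 0, 0], 0],
  [[0, 0, 0], 0],
])

```text
clock: 16.48
eef_pos: [0.5532, 0.0632, 0.2403]
orientation: [[0.131, 0.991, -0.001], [0.991, -0.131, -0.0], [-0.001, -0.001, -1.0]]
ft_force: [0.5, -0.1, 0.0]
grip_width: 0.458
grip_force: 14.7
```

Request:
drive_tool([
  [[0, 0, 0], 0],
  [[0, 0, 0], 0],
])

```text
clock: 16.65
eef_pos: [0.5539, 0.0633, 0.2417]
orientation: [[0.131, 0.991, 0.002], [0.991, -0.131, 0.001], [0.001, 0.002, -1.0]]
ft_force: [-0.6, -0.7, -1.3]
grip_width: 0.455
grip_force: 14.7
```

Run:
```python
from h import *
plan([.5532,.0627,.2278],4,-7.6)
```

```text
clock 16.65 pos [0.5539 0.0633 0.2417] yaw -7.52 F [-0.6 -0.7 -1.3] w 39.5 gf 14.7
4 rows of [-0.0007, -0.0006, 0.0139] 0.0001 mm/row 3.5 deg 0.02
```

Request:
drive_tool([
  [[-0.001, -0.001, 0.014], 0],
  [[0, 0, 0.014], 0],
  [[0, 0, 0.013], 0],
  [[0, 0, 0.011], 0],
  [[0, 0, 0], 0],
  [[0, 0, 0], 0],
  [[0, 0, 0], 0],
  [[0, 0, 0], 0],
])

```text
clock: 17.32
eef_pos: [0.5531, 0.0632, 0.2274]
orientation: [[0.131, 0.991, -0.0], [0.991, -0.131, 0.0], [0.0, -0.0, -1.0]]
ft_force: [-0.4, 0.4, -0.0]
grip_width: 0.456
grip_force: 14.8
```

Request:
drive_tool([
  [[0, 0, 0], 0],
  [[0, 0, 0], 0],
  [[0, 0, 0], 0],
  [[0, 0, 0], 0],
  [[0, 0, 0], 0],
  [[0, 0, 0], 0],
  [[0, 0, 0], 0],
], claw=1)

```text
clock: 17.9
eef_pos: [0.5532, 0.0631, 0.2275]
orientation: [[0.131, 0.991, 0.0], [0.991, -0.131, 0.0], [0.0, 0.0, -1.0]]
ft_force: [-0.3, -0.5, 0.2]
grip_width: 0.901
grip_force: 0.0
```

Request:
drive_tool([
  [[0, 0, -0.02], 0],
  [[0, 0, -0.05], 0],
  [[0, 0, -0.1], 0],
  [[0, 0, -0.1], 0],
  [[0, 0, -0.1], 0],
  [[0, 0, -0.1], 0],
  [[-0.06, 0, -0.06], 0],
  [[-0.12, -0.03, 0], 0],
  [[-0.12, -0.03, 0], 0],
  [[-0.12, -0.03, 0], 0],
])

```text
clock: 18.73
eef_pos: [0.5165, -0.0392, 0.3615]
orientation: [[0.13, 0.991, 0.002], [0.991, -0.13, 0.0], [0.001, 0.002, -1.0]]
ft_force: [1.3, 0.0, -0.7]
grip_width: 0.998
grip_force: 0.0
```

Request:
drive_tool([
  [[-0.12, -0.03, 0], 0],
  [[-0.12, -0.03, 0], 0],
  [[-0.12, -0.03, 0], 0],
  [[0, 0, 0], 0],
  [[0, 0, 0], 0],
  [[0, 0, 0], 0],
])

```text
clock: 19.23
eef_pos: [0.4832, -0.1239, 0.3608]
orientation: [[0.131, 0.991, 0.001], [0.991, -0.131, 0.001], [0.001, 0.001, -1.0]]
ft_force: [0.4, 0.3, -0.0]
grip_width: 1.005
grip_force: 0.0
```

Run:
```python
from h import *
plan([.4323,-.205,.32],4,-7.6)
c=cap('wrist');P=cloud(c)
blob(P,.5534,.0635,.09,.12,.04,'salt w');blob(P,.54,-.04,.09,.12,.05,'lid');blob(P,.54,-.04,.03,.065,.06,'jar w');blob(P,.57,.168,.08,.1,.06,'pot')
c=cap('top');P=cloud(c)
blob(P,.5534,.0635,.09,.12,.04,'salt t');blob(P,.54,-.04,.09,.12,.05,'lid');blob(P,.54,-.04,.03,.065,.06,'jar');blob(P,.57,.168,.08,.1,.06,'pot');blob(P,.433,-.205,.077,.1,.06,'honey')
cv2.imwrite('pics/t1.png',cv2.resize(c['color'][165:305,190:430],(800,467),interpolation=cv2.INTER_CUBIC)[...,::-1])
```

```text
clock 19.23 pos [ 0.4832 -0.1239  0.3608] yaw -7.51 F [ 0.4  0.3 -0. ] w 87.5 gf 0.0
4 rows of [-0.0871, -0.0399, 0.0407] 0.00013 mm/row 26.0 deg 0.02
salt w few
lid 11038 mid [ 0.538  -0.0399] ext [0.0642 0.0644] circ 0.5388 -0.0399 0.0361 medz 0.1032
jar w 3023 mid [ 0.5293 -0.0405] ext [0.0749 0.0929] circ 0.5388 -0.0406 0.0485 medz 0.054
pot few
salt t 147 mid [0.5535 0.0647] ext [0.0304 0.0303] circ 0.5536 0.064 0.0171 medz 0.0974
lid 699 mid [ 0.5392 -0.0397] ext [0.0653 0.0655] circ 0.5402 -0.0397 0.0358 medz 0.1025
jar 364 mid [ 0.5388 -0.0358] ext [0.0921 0.0866] circ 0.5396 -0.0395 0.0484 medz 0.0531
pot 591 mid [0.5703 0.1693] ext [0.0713 0.0643] circ 0.5717 0.1682 0.0391 medz 0.0826
honey few
```

View pics/t1.png

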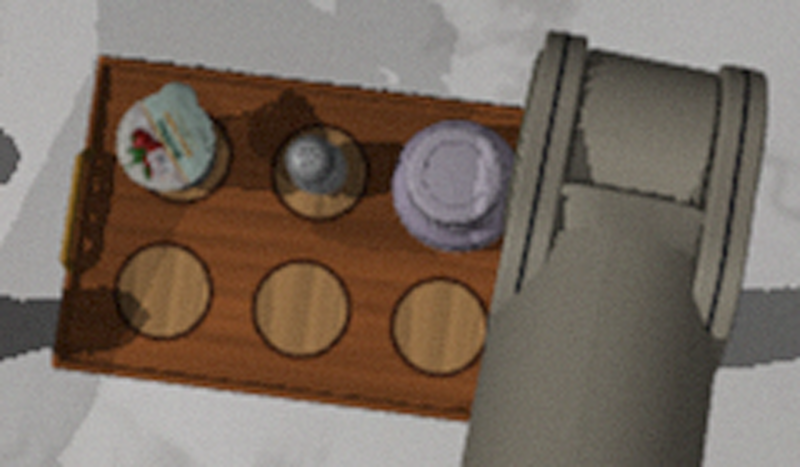

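Run:
```python
from h import *
print(r.get_obs()['q'].round(1))
plan([.4323,-.205,.33],15,82)
```

```text
[-23.1   4.4  34.  107.5  -2.7  68.9   4.4]
clock 19.33 pos [ 0.4835 -0.1232  0.3604] yaw -7.41 F [-0.2  0.6 -0.4] w 86.8 gf 0.0
15 rows of [-0.0115, -0.0261, 0.0081] -0.03312 mm/row 7.4 deg -5.96
```

Request:
drive_tool([
  [[-0.0115, -0.026, 0.008], -0.0331],
  [[-0.0115, -0.026, 0.008], -0.0331],
  [[-0.0115, -0.026, 0.008], -0.0331],
  [[-0.0115, -0.026, 0.008], -0.0331],
  [[-0.0115, -0.026, 0.008], -0.0331],
  [[-0.0115, -0.026, 0.008], -0.0331],
  [[-0.0115, -0.026, 0.008], -0.0331],
  [[-0.0115, -0.026, 0.008], -0.0331],
  [[-0.0115, -0.026, 0.008], -0.0331],
  [[-0.0115, -0.026, 0.008], -0.0331],
])

```text
clock: 20.17
eef_pos: [0.4337, -0.17, 0.34]
orientation: [[-0.793, 0.609, -0.0], [0.609, 0.793, 0.0], [0.0, 0.0, -1.0]]
ft_force: [0.7, 0.7, 0.4]
grip_width: 1.0
grip_force: 0.0
```

Request:
drive_tool([
  [[-0.0115, -0.026, 0.008], -0.0331],
  [[-0.0115, -0.026, 0.008], -0.0331],
  [[-0.0115, -0.026, 0.008], -0.0331],
  [[-0.0115, -0.026, 0.008], -0.0331],
  [[-0.0115, -0.026, 0.008], -0.0331],
  [[0, 0, 0], 0],
  [[0, 0, 0], 0],
  [[0, 0, 0], 0],
  [[0, 0, 0], 0],
])

```text
clock: 20.92
eef_pos: [0.4324, -0.2052, 0.3301]
orientation: [[-0.99, 0.143, 0.0], [0.143, 0.99, 0.0], [-0.0, 0.0, -1.0]]
ft_force: [-0.3, -0.7, 1.1]
grip_width: 0.999
grip_force: 0.0
```

Run:
```python
from h import *
plan([.4323,-.205,.219],8,82)
c=cap('wrist');P=cloud(c)
blob(P,.4323,-.205,.08,.12,.045,'honey');blob(P,.4323,-.205,.02,.06,.05,'honey low')
```

```text
clock 20.92 pos [ 0.4324 -0.2052  0.3301] yaw 81.77 F [-0.3 -0.7  1.1] w 86.9 gf 0.0
8 rows of [0.0001, 0.0001, 0.0555] -0.00016 mm/row 13.9 deg -0.03
honey 5822 mid [ 0.4305 -0.2045] ext [0.0519 0.0514] circ 0.4312 -0.2046 0.0281 medz 0.0868
honey low 660 mid [ 0.4179 -0.2018] ext [0.0294 0.0548] circ 0.4304 -0.2041 0.0305 medz 0.0444
```

Request:
drive_tool([
  [[0.001, 0, 0.056], 0],
  [[0.001, 0, 0.056], 0],
  [[0, 0, 0.056], 0],
  [[0, 0, 0.056], 0],
  [[0, 0, 0.056], 0],
  [[0, 0, 0.056], 0],
  [[0, 0, 0.056], 0],
  [[0, 0, 0.052], 0],
  [[0, 0, 0], 0],
  [[0, 0, 0], 0],
])

```text
clock: 21.8
eef_pos: [0.4316, -0.2056, 0.2189]
orientation: [[-0.99, 0.142, -0.001], [0.142, 0.99, 0.0], [0.001, -0.0, -1.0]]
ft_force: [-0.5, -1.6, -0.4]
grip_width: 1.002
grip_force: 0.0
```

Request:
drive_tool([
  [[0, 0, 0], 0],
  [[0, 0, 0], 0],
  [[0, 0, 0], 0],
  [[0, 0, 0], 0],
  [[0, 0, 0], 0],
  [[0, 0, 0], 0],
  [[0, 0, 0], 0],
  [[0, 0, 0], 0],
  [[0, 0, 0], 0],
  [[0, 0, 0], 0],
], claw=0.5, squeeze=25)

```text
clock: 22.63
eef_pos: [0.4318, -0.2057, 0.2193]
orientation: [[-0.99, 0.142, 0.0], [0.142, 0.99, 0.001], [-0.0, 0.001, -1.0]]
ft_force: [-0.8, 1.8, 5.5]
grip_width: 0.694
grip_force: 25.0
```

Run:
```python
from h import *
plan([.4318,-.205,.219],8,82)
```

```text
clock 22.63 pos [ 0.4318 -0.2057  0.2193] yaw 81.86 F [-0.8  1.8  5.5] w 60.3 gf 25.0
8 rows of [0.0001, 0.0003, 0.0001] -0.0001 mm/row 0.1 deg -0.02
```

Request:
drive_tool([
  [[0, 0, -0.03], 0],
  [[0, 0, -0.06], 0],
  [[0, 0, -0.08], 0],
  [[0, 0, -0.08], 0],
  [[0, 0, -0.05], 0],
  [[0, 0, 0], 0],
  [[0, 0, 0], 0],
  [[0, 0, 0], 0],
])

```text
clock: 23.3
eef_pos: [0.4312, -0.2056, 0.293]
orientation: [[-0.99, 0.142, -0.001], [0.142, 0.99, 0.0], [0.001, 0.0, -1.0]]
ft_force: [-0.5, 1.2, -4.2]
grip_width: 0.696
grip_force: 25.0
```

Run:
```python
from h import *
plan([.4367,-.0268,.29],8,82.4)
```

```text
clock 23.3 pos [ 0.4312 -0.2056  0.293 ] yaw 81.86 F [-0.5  1.2 -4.2] w 60.5 gf 25.0
8 rows of [0.0096, 0.0889, 0.0015] -0.00038 mm/row 22.4 deg -0.07
```

Request:
drive_tool([
  [[0.005, 0.045, 0], 0],
  [[0.0096, 0.0889, 0], 0],
  [[0.0096, 0.0889, 0], 0],
  [[0.0096, 0.0889, 0], 0],
  [[0.0096, 0.0889, 0], 0],
  [[0.0096, 0.0889, 0], 0],
  [[0.0096, 0.0889, 0], 0],
  [[0.0096, 0.0889, 0], 0],
  [[0.005, 0.045, 0], 0],
  [[0, 0, 0], 0],
])

```text
clock: 24.13
eef_pos: [0.4374, -0.0243, 0.2927]
orientation: [[-0.99, 0.138, -0.002], [0.138, 0.99, 0.0], [0.002, -0.0, -1.0]]
ft_force: [-0.3, 0.2, -3.9]
grip_width: 0.699
grip_force: 25.0
```

Request:
drive_tool([
  [[0, 0, 0.04], 0],
  [[0, 0, 0.06], 0],
  [[0, 0, 0.06], 0],
  [[0, 0, 0.04], 0],
  [[0, 0, 0], 0],
  [[0, 0, 0], 0],
  [[0, 0, 0], 0],
  [[0, 0, 0], 0],
])

```text
clock: 24.8
eef_pos: [0.4381, -0.027, 0.2446]
orientation: [[-0.99, 0.142, 0.001], [0.142, 0.99, 0.0], [-0.001, 0.0, -1.0]]
ft_force: [0.6, 0.4, -3.0]
grip_width: 0.697
grip_force: 25.0
```

Run:
```python
from h import *
plan([.4367,-.0268,.232],4,82.4)
```

```text
clock 24.8 pos [ 0.4381 -0.027   0.2446] yaw 81.84 F [ 0.6  0.4 -3. ] w 60.7 gf 25.0
4 rows of [0.0014, 0.0, 0.0126] -0.00078 mm/row 3.2 deg -0.14
```

Request:
drive_tool([
  [[0.003, 0, 0.013], -0.001],
  [[0.001, 0, 0.013], -0.001],
  [[0.001, 0, 0.013], -0.001],
  [[0, 0, 0.012], 0],
  [[0, 0, 0], 0],
  [[0, 0, 0], 0],
  [[0, 0, 0], 0],
  [[0, 0, 0], 0],
])

```text
clock: 25.47
eef_pos: [0.4365, -0.0266, 0.2313]
orientation: [[-0.991, 0.132, -0.0], [0.132, 0.991, 0.0], [0.0, 0.0, -1.0]]
ft_force: [-2.9, 0.4, 3.5]
grip_width: 0.695
grip_force: 25.0
```

Request:
drive_tool([
  [[0, 0, 0], 0],
  [[0, 0, 0], 0],
  [[0, 0, 0], 0],
  [[0, 0, 0], 0],
  [[0, 0, 0], 0],
  [[0, 0, 0], 0],
  [[0, 0, 0], 0],
], claw=1)

```text
clock: 26.05
eef_pos: [0.4366, -0.0266, 0.2312]
orientation: [[-0.991, 0.132, 0.0], [0.132, 0.991, 0.0], [-0.0, 0.0, -1.0]]
ft_force: [-0.2, 0.1, 0.4]
grip_width: 0.991
grip_force: 0.0
```

Request:
drive_tool([
  [[0, 0, -0.02], 0],
  [[0, 0, -0.06], 0],
  [[0, 0, -0.1], 0],
  [[0, 0, -0.12], 0],
  [[0, 0, -0.12], 0],
  [[0, 0.04, -0.12], 0],
  [[0, 0.1, -0.1], 0],
  [[0, 0.12, -0.06], 0],
  [[0, 0.12, 0], 0],
  [[0, 0.12, 0], 0],
])

```text
clock: 26.88
eef_pos: [0.4532, 0.0984, 0.408]
orientation: [[-0.991, 0.133, 0.003], [0.133, 0.991, 0.002], [-0.002, 0.002, -1.0]]
ft_force: [1.7, 0.5, -0.3]
grip_width: 1.0
grip_force: 0.0
```

Request:
drive_tool([
  [[0, 0.12, 0], 0],
  [[0, 0.12, 0], 0],
  [[0, 0.12, 0], 0],
  [[0, 0.12, 0], 0],
  [[0, 0.05, 0], 0],
  [[0, 0, 0], 0],
  [[0, 0, 0], 0],
  [[0, 0, 0], 0],
  [[0, 0, 0], 0],
])

```text
clock: 27.63
eef_pos: [0.4708, 0.227, 0.4065]
orientation: [[-0.991, 0.134, 0.0], [0.134, 0.991, -0.0], [-0.0, 0.0, -1.0]]
ft_force: [0.4, -0.2, -0.1]
grip_width: 0.999
grip_force: 0.0
```

Run:
```python
from h import *
plan([.434,.365,.405],8,82.4)
c=cap('wrist');cv2.imwrite('pics/w3.png',c['color'][...,::-1]);P=cloud(c)
blob(P,.434,.365,.125,.2,.045,'pepper w');blob(P,.434,.365,.165,.2,.045,'knob w')
c=cap('top');P=cloud(c)
blob(P,.4365,-.027,.089,.11,.045,'honey t');blob(P,.5534,.0635,.09,.12,.04,'salt t');blob(P,.54,-.04,.09,.12,.05,'lid')
cv2.imwrite('pics/t2.png',cv2.resize(c['color'][165:305,190:430],(800,467),interpolation=cv2.INTER_CUBIC)[...,::-1])
```

```text
clock 27.63 pos [0.4708 0.227  0.4065] yaw 82.27 F [ 0.4 -0.2 -0.1] w 86.9 gf 0.0
8 rows of [0.0275, 0.0659, 0.0008] -9e-05 mm/row 17.8 deg -0.02
pepper w 5440 mid [0.4321 0.3627] ext [0.0452 0.0416] circ 0.433 0.3662 0.0252 medz 0.1534
knob w 383 mid [0.4324 0.3663] ext [0.0112 0.01  ] circ 0.433 0.3662 0.0059 medz 0.1693
honey t 456 mid [ 0.4368 -0.0252] ext [0.0522 0.0512] circ 0.4368 -0.0249 0.0284 medz 0.0981
salt t 150 mid [0.5537 0.0634] ext [0.0309 0.0298] circ 0.5533 0.064 0.0168 medz 0.0973
lid 696 mid [ 0.539  -0.0397] ext [0.0652 0.0654] circ 0.5401 -0.0395 0.0357 medz 0.1025
```

View pics/w3.png

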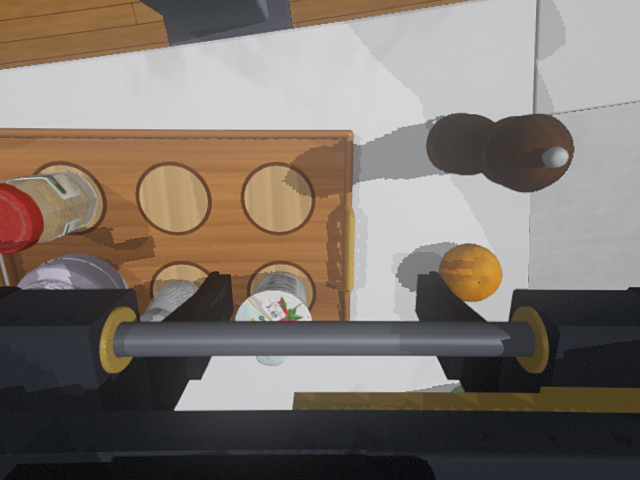

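View pics/t2.png

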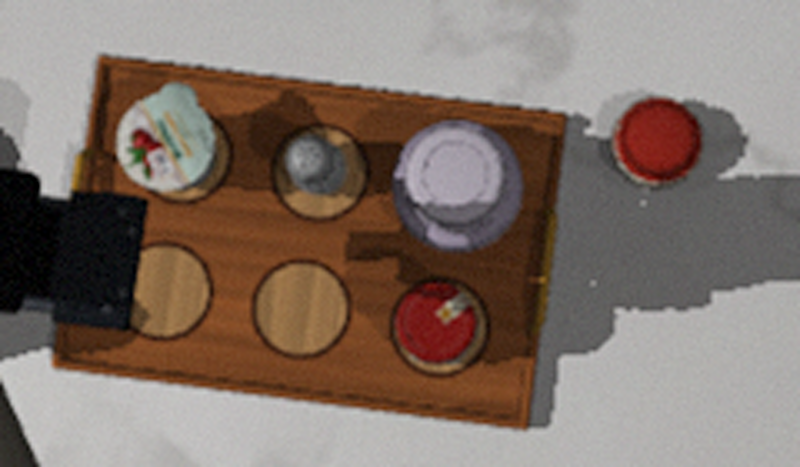

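The wrist view shows the pepper mill's knob at (555,157) and the mandarin at (470,270); the top crop shows the honey jar centred on its disc at (438,325), salt and lid in place.

Run:
```python
from h import *
plan([.433,.366,.405],8,82.4)
```

```text
clock 27.73 pos [0.4707 0.2274 0.4065] yaw 82.3 F [ 0.7  0.4 -0.4] w 87.0 gf 0.0
8 rows of [0.0279, 0.0661, 0.0008] -7e-05 mm/row 18.0 deg -0.01
```

Request:
drive_tool([
  [[0.028, 0.066, 0], 0],
  [[0.028, 0.066, 0], 0],
  [[0.028, 0.066, 0], 0],
  [[0.028, 0.066, 0], 0],
  [[0.028, 0.066, 0], 0],
  [[0.028, 0.066, 0], 0],
  [[0.028, 0.066, 0], 0],
  [[0.028, 0.066, 0], 0],
  [[0, 0, 0], 0],
  [[0, 0, 0], 0],
])

```text
clock: 28.57
eef_pos: [0.4323, 0.367, 0.4062]
orientation: [[-0.991, 0.131, -0.0], [0.131, 0.991, -0.0], [0.0, -0.0, -1.0]]
ft_force: [0.8, -0.2, 0.4]
grip_width: 0.998
grip_force: 0.0
```

Request:
drive_tool([
  [[0, 0, 0], 0],
  [[0, 0, 0], 0],
  [[0, 0, 0], 0],
])

```text
clock: 28.82
eef_pos: [0.4331, 0.3658, 0.4064]
orientation: [[-0.991, 0.134, 0.0], [0.134, 0.991, 0.0], [-0.0, 0.0, -1.0]]
ft_force: [-0.6, 0.5, -0.2]
grip_width: 1.004
grip_force: 0.0
```

Run:
```python
from h import *
plan([.433,.366,.305],8,82.4)
c=cap('wrist');P=cloud(c)
blob(P,.434,.365,.125,.2,.045,'pepper w');blob(P,.434,.365,.165,.2,.045,'knob w')
```

```text
clock 28.82 pos [0.4331 0.3658 0.4064] yaw 82.3 F [-0.6  0.5 -0.2] w 87.3 gf 0.0
8 rows of [0.0001, 0.0001, 0.0507] -7e-05 mm/row 12.7 deg -0.01
pepper w 4015 mid [0.4309 0.3666] ext [0.044  0.0457] circ 0.433 0.3664 0.025 medz 0.1545
knob w 291 mid [0.4321 0.3669] ext [0.0105 0.0113] circ 0.433 0.367 0.0061 medz 0.1695
```

Request:
drive_tool([
  [[0.001, 0.001, 0.05], 0],
  [[0, 0.001, 0.05], 0],
  [[0, 0, 0.05], 0],
  [[0, 0, 0.05], 0],
  [[0, 0, 0.05], 0],
  [[0, 0, 0.05], 0],
  [[0, 0, 0.05], 0],
  [[0, 0, 0.05], 0],
  [[0, 0, 0], 0],
  [[0, 0, 0], 0],
])

```text
clock: 29.7
eef_pos: [0.4323, 0.3672, 0.3055]
orientation: [[-0.991, 0.132, -0.001], [0.132, 0.991, -0.001], [0.001, -0.001, -1.0]]
ft_force: [0.1, 0.7, 0.9]
grip_width: 1.0
grip_force: 0.0
```

Request:
drive_tool([
  [[0, 0, 0], 0],
  [[0, 0, 0], 0],
  [[0, 0, 0], 0],
  [[0, 0, 0], 0],
  [[0, 0, 0], 0],
  [[0, 0, 0], 0],
  [[0, 0, 0], 0],
  [[0, 0, 0], 0],
  [[0, 0, 0], 0],
  [[0, 0, 0], 0],
], claw=0.4, squeeze=20)

```text
clock: 30.53
eef_pos: [0.4325, 0.3672, 0.3063]
orientation: [[-0.991, 0.133, 0.0], [0.133, 0.991, -0.0], [-0.0, -0.0, -1.0]]
ft_force: [0.5, -1.4, 2.7]
grip_width: 0.544
grip_force: 20.0
```

Run:
```python
from h import *
plan([.4642,.1813,.36],8,82.4)
```

```text
clock 30.53 pos [0.4325 0.3672 0.3063] yaw 82.38 F [ 0.5 -1.4  2.7] w 47.3 gf 20.0
8 rows of [-0.028, -0.0901, -0.0268] -1e-05 mm/row 24.5 deg -0.0
```

Request:
drive_tool([
  [[0, 0, -0.03], 0],
  [[0, 0, -0.06], 0],
  [[0, 0, -0.07], 0],
  [[0, 0, -0.06], 0],
  [[0, 0, -0.03], 0],
  [[0, 0, 0], 0],
  [[0, 0, 0], 0],
  [[0, 0, 0], 0],
])

```text
clock: 31.2
eef_pos: [0.4322, 0.3672, 0.3677]
orientation: [[-0.991, 0.132, -0.001], [0.132, 0.991, -0.001], [0.001, -0.001, -1.0]]
ft_force: [-0.7, 0.0, -1.1]
grip_width: 0.542
grip_force: 20.0
```

Run:
```python
from h import *
plan([.4640,.1813,.365],8,82.4)
```

```text
clock 31.2 pos [0.4322 0.3672 0.3677] yaw 82.4 F [-0.7  0.  -1.1] w 47.2 gf 20.0
8 rows of [-0.0281, -0.09, 0.0014] -0.0 mm/row 23.6 deg -0.0
```

Request:
drive_tool([
  [[-0.014, -0.045, 0], 0],
  [[-0.028, -0.09, 0], 0],
  [[-0.028, -0.09, 0], 0],
  [[-0.028, -0.09, 0], 0],
  [[-0.028, -0.09, 0], 0],
  [[-0.028, -0.09, 0], 0],
  [[-0.028, -0.09, 0], 0],
  [[-0.028, -0.09, 0], 0],
  [[-0.014, -0.045, 0], 0],
  [[0, 0, 0], 0],
])

```text
clock: 32.03
eef_pos: [0.4646, 0.1781, 0.3684]
orientation: [[-0.991, 0.137, -0.0], [0.137, 0.991, -0.001], [0.0, -0.001, -1.0]]
ft_force: [0.1, 0.6, -1.9]
grip_width: 0.547
grip_force: 20.0
```

Request:
drive_tool([
  [[0, 0, 0.04], 0],
  [[0, 0, 0.06], 0],
  [[0, 0, 0.04], 0],
  [[0, 0, 0], 0],
  [[0, 0, 0], 0],
  [[0, 0, 0], 0],
  [[0, 0, 0], 0],
])

```text
clock: 32.62
eef_pos: [0.4642, 0.1819, 0.3343]
orientation: [[-0.991, 0.132, 0.001], [0.132, 0.991, 0.001], [-0.001, 0.001, -1.0]]
ft_force: [0.4, 0.1, -0.8]
grip_width: 0.542
grip_force: 20.0
```

Run:
```python
from h import *
plan([.4640,.1813,.3185],4,82.4)
c=cap('side');cv2.imwrite('pics/s1.png',cv2.resize(c['color'][100:300,220:420],(600,600),interpolation=cv2.INTER_CUBIC)[...,::-1])
```

```text
clock 32.62 pos [0.4642 0.1819 0.3343] yaw 82.42 F [ 0.4  0.1 -0.8] w 47.1 gf 20.0
4 rows of [0.0002, -0.0007, 0.0158] 3e-05 mm/row 4.0 deg 0.01
```

View pics/s1.png

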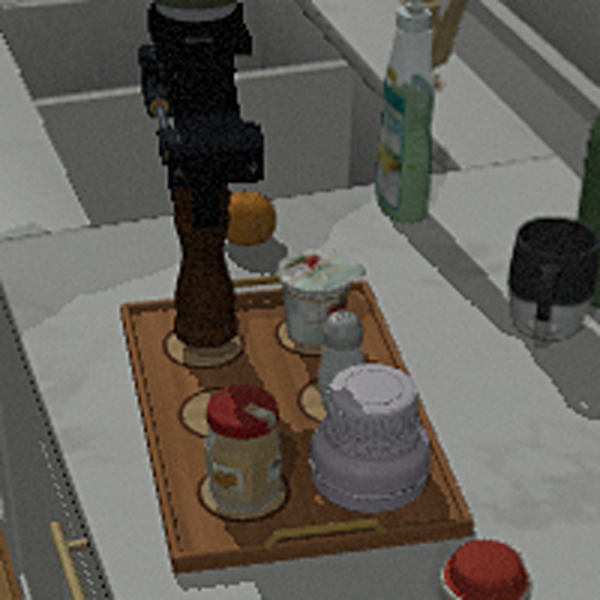

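The side crop shows the mill upright in hand just above its disc at (205,345), everything else in place. Lower it.

Request:
drive_tool([
  [[0, -0.001, 0.016], 0],
  [[0, -0.001, 0.016], 0],
  [[0, 0, 0.016], 0],
  [[0, 0, 0.015], 0],
  [[0, 0, 0.001], 0],
  [[0, 0, 0], 0],
  [[0, 0, 0], 0],
  [[0, 0, 0], 0],
  [[0, 0, 0], 0],
])

```text
clock: 33.42
eef_pos: [0.4641, 0.181, 0.3179]
orientation: [[-0.991, 0.133, 0.0], [0.133, 0.991, 0.0], [-0.0, 0.0, -1.0]]
ft_force: [-0.3, -2.2, 5.1]
grip_width: 0.546
grip_force: 20.0
```

Contact (5 N). Release and rise straight up, then clear away.

Request:
drive_tool([
  [[0, 0, 0], 0],
  [[0, 0, 0], 0],
  [[0, 0, 0], 0],
  [[0, 0, 0], 0],
  [[0, 0, 0], 0],
  [[0, 0, 0], 0],
  [[0, 0, 0], 0],
  [[0, 0, 0], 0],
], claw=1)

```text
clock: 34.08
eef_pos: [0.464, 0.1811, 0.3177]
orientation: [[-0.991, 0.132, -0.0], [0.132, 0.991, 0.0], [0.0, 0.0, -1.0]]
ft_force: [0.4, 0.0, -0.3]
grip_width: 0.982
grip_force: 0.0
```

Request:
drive_tool([
  [[0, 0, -0.02], 0],
  [[0, 0, -0.05], 0],
  [[0, 0, -0.08], 0],
  [[0, 0, -0.08], 0],
  [[0, 0, -0.08], 0],
  [[0, 0, -0.08], 0],
  [[0, 0, -0.06], 0],
  [[0, 0.1, 0], 0],
  [[0, 0.12, 0], 0],
  [[0, 0.12, 0], 0],
])

```text
clock: 34.92
eef_pos: [0.4754, 0.2659, 0.4314]
orientation: [[-0.991, 0.134, 0.001], [0.134, 0.991, 0.001], [-0.001, 0.001, -1.0]]
ft_force: [0.1, -0.7, -0.1]
grip_width: 0.998
grip_force: 0.0
```

Request:
drive_tool([
  [[0, 0.12, 0], 0],
  [[0, 0.12, 0], 0],
  [[0, 0.12, 0], 0],
  [[0, 0.12, 0], 0],
  [[0, 0.1, 0], 0],
  [[0, 0.05, 0], 0],
  [[0, 0, 0], 0],
  [[0, 0, 0], 0],
  [[0, 0, 0], 0],
  [[0, 0, 0], 0],
])

```text
clock: 35.75
eef_pos: [0.4965, 0.42, 0.4308]
orientation: [[-0.991, 0.134, 0.001], [0.134, 0.991, 0.0], [-0.001, 0.0, -1.0]]
ft_force: [0.3, 0.9, -0.2]
grip_width: 1.002
grip_force: 0.0
```

Run:
```python
from h import *
c=cap('top');P=cloud(c)
blob(P,.4642,.1813,.16,.2,.045,'pepper knob');blob(P,.4642,.1813,.135,.2,.045,'pepper head')
blob(P,.4365,-.027,.089,.11,.045,'honey');blob(P,.5534,.0635,.09,.12,.04,'salt');blob(P,.54,-.04,.09,.12,.05,'lid');blob(P,.54,-.04,.03,.065,.06,'jar')
blob(P,.57,.168,.072,.1,.06,'pot');blob(P,.5747,-.1913,.03,.06,.05,'timer');blob(P,.565,.367,.02,.06,.05,'mandarin')
print(r.get_obs()['eef_pos'])
cv2.imwrite('pics/t3.png',cv2.resize(c['color'][165:305,190:430],(800,467),interpolation=cv2.INTER_CUBIC)[...,::-1])
```

```text
pepper knob 291 mid [0.4652 0.1802] ext [0.0398 0.0398] circ 0.4645 0.1794 0.023 medz 0.1676
pepper head 400 mid [0.4646 0.1802] ext [0.0465 0.0459] circ 0.4653 0.1816 0.0255 medz 0.165
honey 457 mid [ 0.4367 -0.0252] ext [0.0521 0.0513] circ 0.4368 -0.0251 0.0283 medz 0.0982
salt 145 mid [0.5537 0.064 ] ext [0.0306 0.0283] circ 0.5533 0.0645 0.0167 medz 0.0979
lid 694 mid [ 0.5393 -0.0397] ext [0.0651 0.0654] circ 0.5403 -0.0395 0.0358 medz 0.1023
jar 441 mid [ 0.5391 -0.039 ] ext [0.092  0.0929] circ 0.5399 -0.0395 0.0485 medz 0.0531
pot 716 mid [0.5717 0.1685] ext [0.0731 0.0662] circ 0.5721 0.1673 0.04 medz 0.0821
timer 403 mid [ 0.5736 -0.1896] ext [0.0508 0.0533] circ 0.5741 -0.1907 0.0303 medz 0.0422
mandarin 468 mid [0.5647 0.3649] ext [0.0563 0.0545] circ 0.5655 0.3669 0.0307 medz 0.0436
[0.49646559 0.42009237 0.43082444]
```

View pics/t3.png

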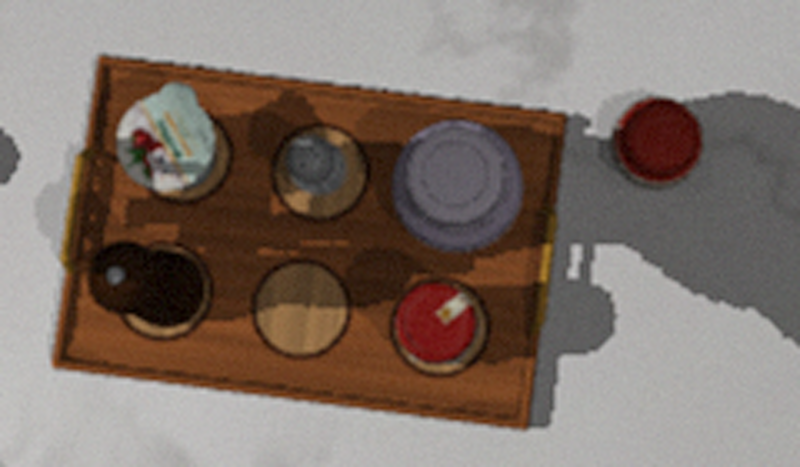

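All four are placed within 2 mm, and the bystanders have not moved.

```bash
python3 -c "
from rig import r
print(r.finish_job())"
```

```text
the job is handed in; nothing more can be done
None
```

The job is handed in at about 36 s of 128 s: the lid is on the food jar, and the salt shaker, honey jar and pepper mill stand on their discs, each within about 2 mm by the last top-camera reading, with the jar, pot, timer and mandarin unmoved.

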